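Shade the blue-light viewing lamp and pull it on

TASK

Get the blue-light viewing lamp ready for looking at the two samples standing under it: hang the amber shield astride the lamp's horizontal bar, lowering it gently so that it hangs level and let go of it. Only then pull the lamp's knob out until it clicks into its on position, and leave it resting there; never have the lamp on without its shield, and leave the samples standing where they are.

Things in the scene. Friction and masses are not known exactly. Their poses are not given: they have to be found in the camera images.
- lamp: White lamp on a dark base, fixed to the bench. Origin: on the bench, straight below the middle of its bar; z up, y along the bar, -x its front. Base plate x -105 to +50, y -140 to +94 mm, 14 mm high (16 at the black mat below the bar). Left post at y +74 to +88, x -18 to +18 mm (foot, below z 26: -30 to +30; round socket for the bar: -22 to +22), 174 mm high. For the control box see box_top.
- box_top (a point): Centre of the flat top of the lamp's control box, 174 mm above the bench; axes as the lamp's. In the lamp's frame the box spans y -134 to -74 and x -100 to +40 mm. The top is flat from x -30 back; in front of it a panel slopes down at 45 degrees to x -100, z 102 mm, upright below that. The pull knob stands in the middle of this sloping panel.
- bar_mid (a point): Middle of the round aluminium lamp bar, 28 mm diameter, axis 150 mm above the bench and along this frame's y (z up). The bar runs from the left post to the control box, 74 mm either side of this point, with a 2 mm wide black collar (33 mm diameter) at each end.
- shield: Loose amber see-through shield, 220 g: folded 4 mm sheet like a saddle roof, open at the ends and below, 130 mm long (y), 92 wide at its foot (x), 95 high to its 10 mm ridge; upper panes at 45 degrees, lower skirts nearly upright. Starts standing on its long lower edges. Origin: centre of its underside; z up. Astride the bar its 45 degree panes rest on it, the origin 74.5 mm below the bar's axis.
- shield_handle (a point): Centre of the shield's black handle bar, 131 mm above the shield's origin, axes as the shield's: 14 mm thick (x), 84 long (y), 16 high, on two 10 mm steel studs 30 mm either side of its centre; 28 mm of clear space between its underside and the ridge. The shield may hang either way round, its y along the bar, with 9 mm of play at each end between post and box.
- knob_grip (a point): On the axis of the black flared pull knob, at its widest part: 32 mm diameter from 0 to 6 mm beyond this point, narrowing to 21 mm at 14 mm below it; the head ends 8.5 mm beyond it. z is the pull direction: out of the panel, to the lamp's front and up at 45 degrees; y is the lamp's y. Knob in: 28 mm out from the panel, at x -84, y -104, z 158 mm in the lamp's frame. Moves with the knob.
- knob (a joint): How far the knob is pulled out, m: 0 = in (off), 0.012 = fully out (on), stops at both ends. An over-centre spring holds it at either end: the pull is heaviest at the start, about 6 N, and eases until half-way (6 mm), past which the knob snaps out by itself and stays. A green sleeve on its stem shows when it is out.
- sample_a: Small lidded glass weighing bottle, clear filling, 36 mm diameter, 44 mm high, loose, upright on the black mat below the bar, nearer the left post. Origin: centre of its underside, z up.
- sample_b: Small lidded glass weighing bottle, orange filling, 36 mm diameter, 52 mm high, loose, upright on the black mat below the bar, nearer the control box. Origin: centre of its underside, z up.
Not all that is in view belongs to the job. Of the things that look like the shield, the larger one is meant.

How it is judged:
By the outcome, as a careful person would: the job done as asked, in the order asked, and still so for the second after the job is handed in, with the robot touching nothing.
It also fails if it takes over 42 s, if anything falls off the work surface, if the arm or the gripper's body presses on something with over 40 N, if the wrist force passes 120 N, or if a joint passes its speed limit or range.

ROBOT

A 6-joint arm with a two-finger parallel gripper is mounted at the origin on the work surface; the furniture and walls round the work are solid. World frame = base frame: x ahead of the robot, y to its left, z up, the work surface at z = 0. Lengths are in m, angles in rad, forces in N, time in s.
With the tool pointing down it reaches from about 0.425 to 0.95 m from the base axis. Payload 14.7 kg.
Tool frame: the origin (TCP) lies between the finger pads; the fingertips stand 14 mm ahead of it and the grasp point (between the pads) lies 5 mm behind it; z points along the fingers, x is the direction in which the jaws open and shut, and the axes are right-handed (so a half turn about z gives the same grasp; the last joint's range is limited). The gripper opens to 85 mm and grips with 20 to 120 N. Pads are 22 mm wide; open, the fingers measure 114 mm over their backs; the gripper's body (76 mm by 85 mm) begins 54 mm behind the grasp point. The pads swing forward as they close: fully open they stand 13 mm farther back than shut.
Start: joints at [1.246, 0.48, 1.596, -0, 1.065, -0.047], TCP at [0.178, 0.625, 0.212] pointing down, gripper open.
Joint ranges: [-2.75, 2.75], [-0.82, 2.05], [0.23, 2.67], [-1.56, 4.7], [0.09, 2.69], [-2.92, 2.92]. Speed limits (rad/s): [1.89, 1.89, 2.39, 3.01, 3.01, 3.01].

INTERFACE

Orientations are given as a rotation vector (axis times angle).
In Python, from cell import read_state, read_camera, close_job, trace, place_of gives the robot as it stands.
- The arm moves only by the tool jog_arm, never from a script. Its argument "commands" is a list of rows, each a list of 4 numbers: the shift along the world's x, y, z in mm, then the turn about the world's z in degrees. In form: [[x, y, z, roll], ...]. A call has 1 to 20 rows; each row is the pose to reach, as a shift and turn from the pose measured when the call began; what a row does not reach only later rows make up. A row lasts 1/10 s, in which the tool goes at most 50 mm and 8.59 degrees, less where a joint would pass 70% of its speed; a pose out of reach is approached as far as the arm can. A call with a gripper value outside its range is refused whole. "hand" is the opening, from 0 (shut) to 1 (fully open), set as the call begins (left out, the last holds). The fingers move at their own pace and stop on an object; "grip_force" is the grip in N (left out, the last holds). Time passes only in rows, so rows that repeat a pose let the fingers close. It gives the time, the measured TCP pose, the force and the opening at its end, in the units of the state.
- read_state(): the state, without advancing time (a new reading comes with each control period).
- read_camera(name): name is "scene" or "side" or "wrist"; returns a dict with "img" (420x560x3 uint8, red, green, blue), "range_z" (420x560 float32, m along the optical axis (not along the pixel's ray), 0 where there is no reading), "K" (3x3 intrinsics, pixels), "T" (4x4, takes a point from camera to world coordinates). Camera axes: x right, y down, z forward; pixel columns grow to the right and rows downward; lengths in m; the calibration is good to about 2 mm. A picture is of the moment at which its call begins.
- close_job(): hands the job in, once; it reports no verdict.
Trained networks look in a picture, given as the dict that the camera call returned (one of the last four; its "shot" number tells which), for a name from the list of things; names that differ only in an ending like _2 or _b are one class to them, and where a whole thing is asked for, a point or a joint stands for the part that bears it (a point fixed in the world has none). Each returns a list of dicts, best first, with "conf" (0 to 1); they miss things now and then, are a little off and sometimes report something else, mostly with a low value. They report only what shows in the picture. A call takes as long as a camera call. They do not tell look-alikes from the thing itself.
- trace(target, picture): "pixels" (420x560 bool, what is visible of it).
- place_of(target, picture): "centre" ([x, y, z] in m, in the coordinates of the camera as it stood for that picture, good to about 4 mm: a listed point, or the origin of a listed thing).
The state is a dict: "clock": time; "joints": joint angles; "joint_vel": joint speeds; "joint_torque": joint torques, N m; "tool_pos": TCP position; "tcp_rot": TCP orientation; "ft_force": force on the tool from outside, world axes, zero at the start; "ft_torque": the same for the moment, N m; "grip_width": finger opening in m.
Only numpy, scipy, OpenCV 4.12 (cv2) and the standard library are available. Lean on these libraries where they do the work, as an engineer would, in place of code of your own. Each camera call takes 0.05 s, during which the arm holds its last target. There are 200 camera calls.

## Working session

There is one attempt and no reset: what is moved stays moved. The work goes in short steps, Python scripts to look and compute and a tool call to move; the robot and the scene stay as the last step left them, time stands still between calls to the robot, and variables do not carry over. Pictures are saved under pics/ and viewed, about 8 in all and at most 12, crops included, and the job is handed in when it is done.

Besides the shell and the picture viewer there is one more tool, called after ">>>" as name(argument=value, ...), one argument or row to a line, values as JSON. jog_arm: Moves the arm, as the interface text tells. Its arguments: {"type":"object","properties":{"commands":{"type":"array"},"hand":{"type":"number"},"grip_force":{"type":"number"}},"required":["commands"]}

```bash
mkdir -p pics; ls
cat > h.py <<'E'
import numpy as np, cv2
from cell import *
def w(p,c): return (p['T']@np.r_[c,1])[:3]
def cloud(p):
    z=p['range_z']; v,u=np.indices(z.shape); K=p['K']
    P=np.stack([(u-K[0,2])*z/K[0,0],(v-K[1,2])*z/K[1,1],z],-1)
    return P@p['T'][:3,:3].T+p['T'][:3,3]
def px(p,X):
    c=np.linalg.inv(p['T'])@np.r_[X,1]; q=p['K']@c[:3]; return (q[:2]/q[2]).round()
def save(p,n,crop=None,s=1):
    i=p['img'][...,::-1]
    if crop: a,b,c,d=crop; i=i[b:d,a:c]
    cv2.imwrite('pics/'+n,cv2.resize(i,None,fx=s,fy=s,interpolation=cv2.INTER_CUBIC))
E
python3 - <<'E'
from h import *
ims=[]
for n in ['scene','side']:
    p=read_camera(n); ims.append(p['img'])
    print(n,p['T'][:3,3].round(3),p['T'][:3,2].round(2))
    for t in ['lamp','bar_mid','box_top','shield','shield_handle','knob_grip','sample_a','sample_b']:
        for r in place_of(t,p)[:3]: print(t,round(r['conf'],2),w(p,r['centre']).round(3),px(p,w(p,r['centre'])))
cv2.imwrite('pics/a.png',np.vstack(ims)[...,::-1][:, :][:840])
cv2.imwrite('pics/a.png',cv2.resize(np.hstack(ims)[...,::-1],(800,300),interpolation=cv2.INTER_AREA))
s=read_state(); print({k:np.round(v,3) for k,v in s.items()})
E
```

```text
pics
scene [-0.278 -0.496  0.826] [ 0.63  0.49 -0.6 ]
lamp 0.77 [ 0.566  0.014 -0.002] [317. 234.]
bar_mid 0.97 [0.565 0.013 0.151] [322. 184.]
box_top 0.65 [ 0.597 -0.083  0.176] [366. 185.]
shield 0.86 [0.454 0.281 0.005] [209. 211.]
shield 0.71 [ 0.337  0.087 -0.001] [234. 270.]
shield_handle 0.79 [0.455 0.277 0.134] [207. 170.]
shield_handle 0.77 [0.339 0.084 0.095] [234. 239.]
knob_grip 0.56 [ 0.512 -0.104  0.151] [353. 215.]
sample_a 0.69 [0.576 0.046 0.015] [309. 222.]
sample_a 0.5 [ 0.586 -0.016  0.015] [332. 230.]
sample_b 0.69 [0.576 0.046 0.015] [309. 222.]
sample_b 0.5 [ 0.586 -0.016  0.015] [332. 230.]
side [0.304 0.857 0.457] [ 0.19 -0.91 -0.38]
lamp 0.96 [0.569 0.012 0.002] [241. 247.]
bar_mid 0.61 [0.572 0.012 0.156] [237. 186.]
box_top 0.87 [ 0.597 -0.089  0.176] [239. 164.]
shield 0.95 [ 0.461  0.279 -0.   ] [257. 323.]
shield 0.59 [ 0.34   0.086 -0.002] [335. 274.]
shield_handle 0.86 [0.463 0.28  0.133] [254. 256.]
shield_handle 0.58 [0.342 0.086 0.099] [337. 231.]
knob_grip 0.72 [ 0.512 -0.108  0.161] [274. 170.]
{'clock': np.float64(0.9), 'joints': array([ 1.246,  0.48 ,  1.596,  0.   ,  1.065, -0.047]), 'joint_vel': array([ 0.001, -0.001, -0.001, -0.001, -0.002,  0.001]), 'joint_torque': array([ 1.0000e-03, -9.5045e+01, -4.3065e+01, -0.0000e+00,  1.0000e-03,
       -0.0000e+00]), 'tool_pos': array([0.178, 0.625, 0.212]), 'tcp_rot': array([-2.508, -1.892,  0.   ]), 'ft_force': array([-0.058, -0.428,  0.011]), 'ft_torque': array([0.004, 0.01 , 0.039]), 'grip_width': np.float64(0.086)}
```

View pics/a.png

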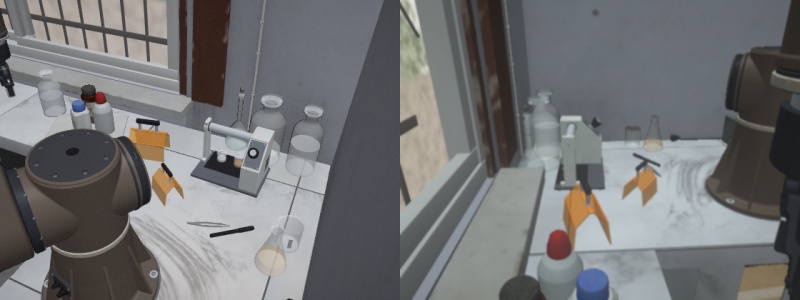

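Two shield-like things: A at scene (209,211)/side (257,323), handle 133 mm high; B at scene (234,270)/side (335,274), handle about 97 mm high. A fits the 131 mm handle height; I'll confirm it in a crop and measure the orientations.

Run:
```python
from h import *
out=[]
for n,cr in [('scene',(180,120,420,300)),('side',(200,130,440,310))]:
    p=read_camera(n); C=cloud(p); save(p,n+'0.png',cr,1.66)
    out.append(cv2.resize(p['img'][cr[1]:cr[3],cr[0]:cr[2]],(640,300) if 0 else (400,300)))
    for t in ['shield_handle','shield','lamp']:
        for r in trace(t,p)[:2]:
            m=cv2.erode(r['pixels'].astype(np.uint8),np.ones((2,2)))>0
            m&=p['range_z']>0; Q=C[m]
            print(n,t,round(r['conf'],2),len(Q),'lo',Q.min(0).round(3),'hi',Q.max(0).round(3))
            if t=='lamp': continue
            if True:
                zt=np.percentile(Q[:,2],99); print(' ztop',zt.round(3))
                H=Q[Q[:,2]>zt-.014]
                e=cv2.PCACompute(H[:,:2].astype(np.float32),None); d=e[1][0]
                pr=(H[:,:2]-e[0])@d
                print('  handle mean',e[0].round(3),'yaw of y',np.degrees(np.arctan2(-d[0],d[1])).round(1),'len',np.ptp(pr).round(3),'mid',(e[0]+d*(pr.max()+pr.min())/2).round(4))
    # bar: cloud near bar
    B=C.reshape(-1,3); m=(np.hypot(B[:,0]-.567,B[:,1]-.013)<.06)&(abs(B[:,2]-.152)<.014); B=B[m]
    e=cv2.PCACompute(B.astype(np.float32),None); d=e[1][0]; print('bar',len(B),B.mean(0).round(3),B[:,2].max().round(3),'yaw',np.degrees(np.arctan2(-d[0],d[1])).round(1),d.round(3))
cv2.imwrite('pics/b.png',np.hstack(out)[...,::-1])
```

```text
scene shield_handle 0.9 1179 lo [ 0.288  0.03  -0.003] hi [0.375 0.141 0.106]
 ztop 0.104
  handle mean [[0.334 0.081]] yaw of y -20.6 len 0.058 mid [[0.3347 0.0844]]
scene shield_handle 0.69 2102 lo [ 0.4    0.201 -0.004] hi [0.601 0.433 0.14 ]
 ztop 0.138
  handle mean [[0.453 0.273]] yaw of y 27.8 len 0.078 mid [[0.4523 0.274 ]]
scene shield 0.83 1198 lo [ 0.288  0.029 -0.003] hi [0.375 0.141 0.106]
 ztop 0.104
  handle mean [[0.334 0.081]] yaw of y -20.3 len 0.058 mid [[0.3348 0.0844]]
scene shield 0.79 2233 lo [ 0.4    0.201 -0.012] hi [0.615 0.438 0.14 ]
 ztop 0.139
  handle mean [[0.453 0.274]] yaw of y 27.9 len 0.082 mid [[0.4523 0.2754]]
scene lamp 0.73 6629 lo [ 0.444 -0.146 -0.005] hi [0.699 0.179 0.176]
scene lamp 0.55 2124 lo [ 0.401  0.201 -0.006] hi [0.601 0.448 0.14 ]
bar 587 [0.56  0.011 0.155] 0.165 yaw 13.2 [-0.228  0.974 -0.002]
side shield_handle 0.83 1383 lo [ 0.292 -0.144 -0.002] hi [0.385 0.145 0.105]
 ztop 0.104
  handle mean [[0.338 0.094]] yaw of y -23.1 len 0.06 mid [[0.3363 0.0899]]
side shield_handle 0.62 2768 lo [ 0.389  0.163 -0.001] hi [0.518 0.357 0.141]
 ztop 0.139
  handle mean [[0.452 0.294]] yaw of y 28.1 len 0.078 mid [[0.4565 0.2851]]
side shield 0.87 2776 lo [0.388 0.213 0.004] hi [0.521 0.357 0.141]
 ztop 0.139
  handle mean [[0.452 0.293]] yaw of y 28.1 len 0.078 mid [[0.4562 0.285 ]]
side shield 0.64 1334 lo [ 0.291 -0.106 -0.001] hi [0.385 0.145 0.105]
 ztop 0.104
  handle mean [[0.338 0.095]] yaw of y -22.8 len 0.055 mid [[0.3372 0.0921]]
side lamp 0.96 5413 lo [ 0.449 -0.335  0.004] hi [0.641 0.25  0.175]
bar 167 [0.568 0.004 0.161] 0.164 yaw 12.0 [-0.208  0.978  0.015]
```

View pics/b.png

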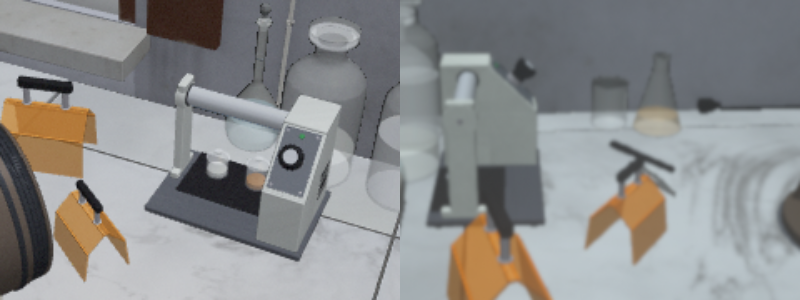

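A (left crop (45,125), right crop (500,255)) is the larger one: handle top 139 mm against 104 mm for B, so A is meant. Its handle is at about (0.455,0.280), yaw 28°; the lamp's yaw is about 13°. Moving to hover over it.

>>> jog_arm(
  commands=[
    [0,0,50,0],
    [0,0,90,0],
    [277,-345,90,-46],
    [277,-345,90,-46],
    [277,-345,90,-46],
    [277,-345,90,-46],
    [277,-345,90,-46],
    [277,-345,90,-46],
    [277,-345,90,-46],
    [277,-345,90,-46],
    [277,-345,90,-46],
    [277,-345,90,-46],
    [277,-345,60,-46],
    [277,-345,40,-46],
    [277,-345,40,-46],
  ],
  hand=1,
  grip_force=50,
)

```text
clock: 2.8
tool_pos: [0.4537, 0.2794, 0.2502]
tcp_rot: [3.047, 0.762, -0.006]
ft_force: [-0.5, 0.9, 0.7]
grip_width: 0.0853
```

```bash
cat >> h.py <<'E'
def tip(s):
    R,_=cv2.Rodrigues(np.array(s['tcp_rot'])); return np.degrees(np.arctan2(R[1,0],R[0,0])),R[:,2]
def handle(p,zc,r=.08,c=None):
    C=cloud(p); 
    for t in trace('shield_handle',p)[:2]:
        Q=C[t['pixels']&(p['range_z']>0)]; H=Q[abs(Q[:,2]-zc)<.012]
        if c is not None: H=H[np.hypot(*(H[:,:2]-c).T)<r]
        if len(H)<30: continue
        (cx,cy),(a,b),th=cv2.minAreaRect(H[:,:2].astype(np.float32)*1000)
        e=cv2.PCACompute(H[:,:2].astype(np.float32),None); d=e[1][0]
        print('handle',round(t['conf'],2),len(H),'rect',round(cx,1),round(cy,1),round(a),round(b),'mean',e[0].round(4),'yaw',np.degrees(np.arctan2(-d[0],d[1])).round(1),'ztop',np.percentile(H[:,2],98).round(4))
E
python3 - <<'E'
from h import *
s=read_state(); print(s['clock'],np.round(s['tool_pos'],4),tip(s))
p=read_camera('wrist'); save(p,'w1.png')
print(p['T'].round(3))
for r in place_of('shield_handle',p)[:3]: print(round(r['conf'],2),w(p,r['centre']).round(4),px(p,w(p,r['centre'])))
handle(p,.133,c=np.array([.455,.28]))
E
```

```text
2.8 [0.4537 0.2794 0.2502] (np.float64(28.074100498298815), array([-0.00366684, -0.00187899, -0.99999151]))
[[ 0.883  0.446  0.149  0.415]
 [ 0.47  -0.834 -0.288  0.353]
 [-0.004  0.324 -0.946  0.411]
 [ 0.     0.     0.     1.   ]]
0.89 [0.3399 0.0876 0.0972] [ 86. 296.]
handle 0.58 1818 rect 456.3 279.3 14 83 mean [[0.4546 0.282 ]] yaw 27.4 ztop 0.1398
```

View pics/w1.png

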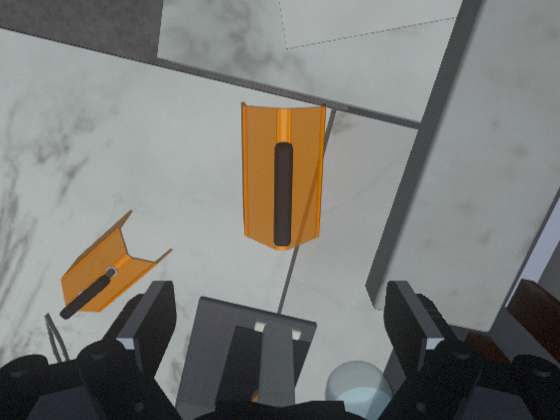

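The wrist view shows the shield straight below with its handle at (283,195), lined up with the jaws. The smaller one is at the left (90,290). Descending and gripping.

>>> jog_arm(
  commands=[
    [2,0,-40,0],
    [2,0,-80,0],
    [2,0,-105,0],
    [2,0,-115,0],
    [2,0,-121,0],
    [2,0,-121,0],
  ],
)

```text
clock: 3.55
tool_pos: [0.4581, 0.281, 0.1331]
tcp_rot: [-3.047, -0.763, -0.003]
ft_force: [0.0, 0.0, -0.1]
grip_width: 0.0853
```

>>> jog_arm(
  commands=[
    [0,0,0,0],
    [0,0,0,0],
    [0,0,0,0],
    [0,0,0,0],
    [0,0,0,0],
    [0,0,0,0],
    [0,0,0,0],
  ],
  hand=0,
  grip_force=60,
)

```text
clock: 4.25
tool_pos: [0.458, 0.281, 0.1331]
tcp_rot: [-3.047, -0.763, -0.003]
ft_force: [0.4, -1.3, 0.4]
grip_width: 0.0002
```

Closed to 0, so nothing is held. Looking.

Run:
```python
from h import *
s=read_state(); print(s['grip_width'],np.round(s['tool_pos'],4),tip(s))
a=read_camera('wrist'); b=read_camera('side')
for p in (a,b):
    for r in place_of('shield_handle',p)[:3]: print(round(r['conf'],2),w(p,r['centre']).round(4),px(p,w(p,r['centre'])))
    for r in place_of('shield',p)[:3]: print(' sh',round(r['conf'],2),w(p,r['centre']).round(4),px(p,w(p,r['centre'])))
cv2.imwrite('pics/w2.png',cv2.resize(np.hstack([a['img'],b['img']])[...,::-1],(800,300)))
```

```text
0.00019418561312873936 [0.458  0.281  0.1331] (np.float64(28.11275150927295), array([ 1.60989474e-03,  9.22545763e-04, -9.99998279e-01]))
0.73 [0.4561 0.2813 0.1281] [276. 256.]
 sh 0.68 [ 0.4584  0.2782 -0.0051] [278. 189.]
 sh 0.63 [0.336  0.0888 0.0006] [ 65. 305.]
0.74 [0.46   0.2802 0.1346] [256. 255.]
0.59 [0.3397 0.0858 0.0992] [338. 231.]
 sh 0.98 [ 0.457   0.2786 -0.0014] [260. 324.]
 sh 0.58 [ 0.3395  0.0862 -0.0004] [335. 274.]
```

View pics/w2.png

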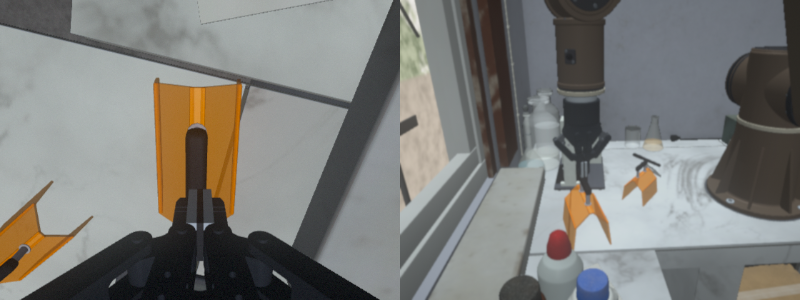

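Wrist: the handle runs from (197,130) down to the fingers at (200,205), which look shut beside or above it. Checking by depth where the fingertips really are.

Run:
```python
from h import *
p=read_camera('wrist'); s=read_state(); C=cloud(p)
t=np.array(s['tool_pos'])
for dz in (-.014,0,.005): print('tcp px',dz,px(p,t+[0,0,dz]))
for v in range(180,340,10): print(v,[tuple((C[v,u]*1000).round().astype(int)) for u in (262,270,278,286,294)])
save(p,'w3.png',(180,150,380,350),3)
```

```text
tcp px -0.014 [279. 250.]
tcp px 0 [279. 263.]
tcp px 0.005 [279. 268.]
180 [(np.int64(435), np.int64(304), np.int64(92)), (np.int64(435), np.int64(315), np.int64(130)), (np.int64(438), np.int64(317), np.int64(131)), (np.int64(446), np.int64(311), np.int64(97)), (np.int64(452), np.int64(311), np.int64(88))]
190 [(np.int64(433), np.int64(311), np.int64(138)), (np.int64(437), np.int64(313), np.int64(138)), (np.int64(440), np.int64(315), np.int64(138)), (np.int64(443), np.int64(316), np.int64(138)), (np.int64(455), np.int64(306), np.int64(88))]
200 [(np.int64(436), np.int64(307), np.int64(137)), (np.int64(439), np.int64(309), np.int64(139)), (np.int64(442), np.int64(311), np.int64(139)), (np.int64(445), np.int64(312), np.int64(138)), (np.int64(457), np.int64(301), np.int64(89))]
210 [(np.int64(438), np.int64(302), np.int64(137)), (np.int64(441), np.int64(305), np.int64(139)), (np.int64(444), np.int64(307), np.int64(139)), (np.int64(447), np.int64(308), np.int64(137)), (np.int64(460), np.int64(295), np.int64(88))]
220 [(np.int64(440), np.int64(299), np.int64(138)), (np.int64(443), np.int
[... 2100 characters left out ...]
, np.int64(288), np.int64(189)), (np.int64(450), np.int64(289), np.int64(188)), (np.int64(453), np.int64(290), np.int64(188)), (np.int64(455), np.int64(292), np.int64(188)), (np.int64(458), np.int64(293), np.int64(188))]
320 [(np.int64(447), np.int64(290), np.int64(196)), (np.int64(450), np.int64(290), np.int64(195)), (np.int64(454), np.int64(287), np.int64(189)), (np.int64(457), np.int64(288), np.int64(189)), (np.int64(456), np.int64(294), np.int64(196))]
330 [(np.int64(448), np.int64(289), np.int64(200)), (np.int64(450), np.int64(291), np.int64(201)), (np.int64(456), np.int64(284), np.int64(189)), (np.int64(456), np.int64(290), np.int64(197)), (np.int64(457), np.int64(293), np.int64(199))]
```

View pics/w3.png

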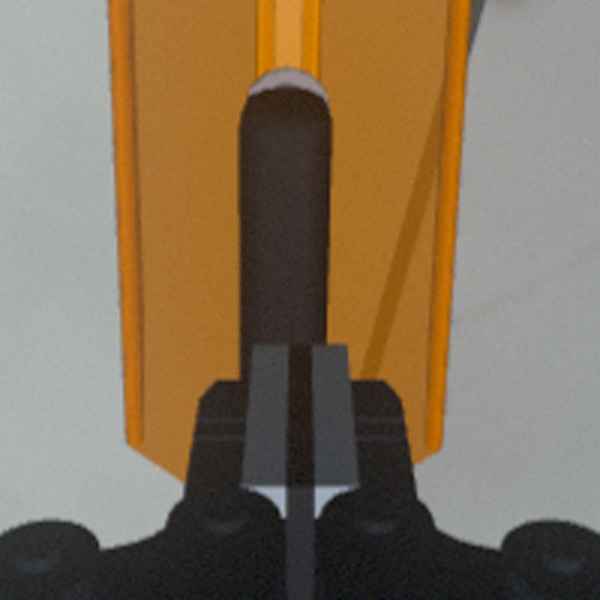

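The shut fingertips are above the handle: their lower edge shows at z of about 157 mm against a handle top of 139, though tool_pos implies 119. Checking this from the side camera and against the earlier reading.

Run:
```python
from h import *
s=read_state(); print(s['clock'],np.round(s['tool_pos'],4),np.round(s['joints'],4),np.round(s['ft_force'],1))
p=read_camera('side'); C=cloud(p); Q=C.reshape(-1,3)
t=np.array(s['tool_pos'])
m=np.hypot(*(Q[:,:2]-t[:2]).T)<.022; Q=Q[m]
h,_=np.histogram(Q[:,2],np.arange(.08,.26,.006)); print(h)
for dz in (-.014,.024): print(dz,px(p,t+[0,0,dz]))
save(p,'s3.png',(190,160,320,330),4)
```

```text
4.6 [0.458  0.281  0.1331] [4.9380e-01 4.2300e-01 1.9356e+00 1.0000e-04 7.8120e-01 3.1000e-03] [-0.5  0.2 -0.8]
[ 60  73  86   0   0   0   0   3  16 102   0   1  24  59  60  67  66  65
  62  96 100  93  65  65  61  68  66  56  55]
-0.014 [257. 264.]
0.024 [256. 243.]
```

```bash
python3 -c "
import cv2;i=cv2.imread('pics/s3.png');cv2.imwrite('pics/s3.png',cv2.resize(i,(459,600)))"
```

```text
(no output)
```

View pics/s3.png

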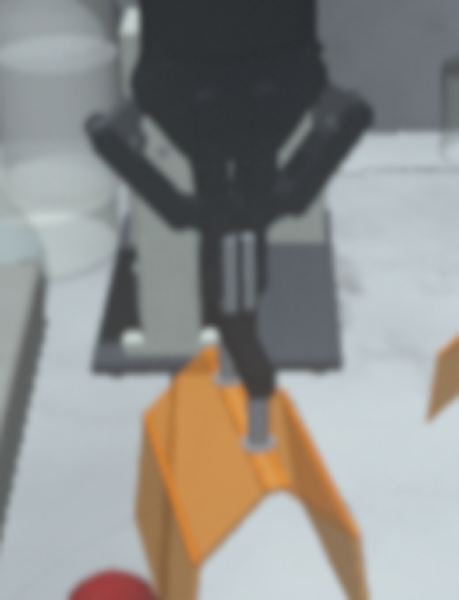

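Both cameras put the shut fingertips at about z = 0.155, and closing on nothing agrees. The real fingers therefore sit about 36 mm higher than tool_pos implies, while xy agrees. I'll open, go 42 mm lower and measure the tip height again before closing.

>>> jog_arm(
  commands=[
    [0,0,5,0],
    [0,0,5,0],
    [0,0,5,0],
    [0,0,5,0],
    [0,0,5,0],
    [0,0,5,0],
    [0,0,-15,0],
    [-1,0,-30,0],
    [-1,0,-42,0],
    [-1,0,-42,0],
    [-1,0,-42,0],
  ],
  hand=1,
)

```text
clock: 5.75
tool_pos: [0.4571, 0.281, 0.0911]
tcp_rot: [-3.047, -0.763, -0.002]
ft_force: [0.3, 0.4, 0.1]
grip_width: 0.0852
```

Run:
```python
from h import *
s=read_state(); t=np.array(s['tool_pos']); a,_=tip(s); print(s['clock'],t.round(4),a,s['grip_width'],np.round(s['ft_force'],1))
p=read_camera('wrist'); C=cloud(p); Q=C.reshape(-1,3); z=p['range_z'].ravel()>0
d=np.radians(a); ax=np.array([np.cos(d),np.sin(d)]); ay=np.array([-ax[1],ax[0]])
L=np.c_[(Q[:,:2]-t[:2])@ax,(Q[:,:2]-t[:2])@ay,Q[:,2]]
for sg in (1,-1):
    m=z&(sg*L[:,0]>.035)&(sg*L[:,0]<.062)&(abs(L[:,1])<.016)&(L[:,2]>.075); print(sg,m.sum(),L[m].min(0).round(3),np.percentile(L[m],[1,5,25],axis=0).round(3).tolist())
handle(p,.133,c=np.array([.455,.28]))
save(p,'w4.png')
```

```text
5.75 [0.4571 0.281  0.0911] 28.11542750169684 0.08515032598839983 [0.3 0.4 0.1]
1 9524 [ 0.035 -0.012  0.122] [[0.038, -0.01, 0.125], [0.042, -0.005, 0.131], [0.043, 0.004, 0.149]]
-1 9662 [-0.062 -0.012  0.122] [[-0.062, -0.01, 0.125], [-0.061, -0.005, 0.131], [-0.055, 0.004, 0.15]]
handle 0.89 7194 rect 455.3 280.8 14 80 mean [[0.4527 0.2859]] yaw 27.3 ztop 0.1397
```

Open tips are at z = 0.122, so about 0.110 when shut, as intended. Closing.

>>> jog_arm(
  commands=[
    [0,0,0,0],
    [0,0,0,0],
    [0,0,0,0],
    [0,0,0,0],
    [0,0,0,0],
    [0,0,0,0],
  ],
  hand=0,
  grip_force=60,
)

```text
clock: 6.45
tool_pos: [0.4574, 0.2812, 0.0916]
tcp_rot: [-3.047, -0.763, -0.004]
ft_force: [-0.1, -0.4, -1.1]
grip_width: 0.0129
```

>>> jog_arm(
  commands=[
    [0,0,5,0],
    [0,0,20,0],
    [0,0,60,0],
    [0,0,100,0],
    [0,0,150,0],
    [0,0,200,0],
    [0,0,230,-5],
    [0,0,230,-14],
    [0,0,230,-14],
    [0,0,230,-14],
  ],
)

```text
clock: 7.45
tool_pos: [0.4569, 0.2809, 0.3211]
tcp_rot: [3.117, 0.392, 0.002]
ft_force: [0.1, -0.3, -2.4]
grip_width: 0.0128
```

The shield is held (12.9 mm, about 2 N of weight). Now refining the lamp pose from its post and box tops, both flat at z = 174.

```bash
cat > lamp.py <<'E'
from h import *
def fit(n):
    p=read_camera(n); C=cloud(p).reshape(-1,3); z=p['range_z'].ravel()>0
    out={}
    for k,(cx,cy),r in (('post',(.548,.091),.035),('box',(.597,-.085),.06)):
        m=z&(abs(C[:,2]-.174)<.004)&(np.hypot(C[:,0]-cx,C[:,1]-cy)<r); Q=C[m]
        if len(Q)<15: print(n,k,'few',len(Q)); continue
        (a,b),(l,w_),th=cv2.minAreaRect(Q[:,:2].astype(np.float32)*1000)
        print(n,k,len(Q),'rect',round(a,1),round(b,1),round(l,1),round(w_,1),round(th,1),'z',np.median(Q[:,2]).round(4)); out[k]=np.array([a,b])
    if len(out)==2:
        d=out['post']-out['box']; yaw=np.degrees(np.arctan2(d[1],d[0])-np.arctan2(185,-5)); c,s=np.cos(np.radians(yaw)),np.sin(np.radians(yaw))
        print('  yaw',yaw.round(2),'len',np.hypot(*d).round(1),'origin',(out['post']-81*np.array([-s,c])).round(1))
    m=z&(np.hypot(C[:,0]-.567,C[:,1]-.013)<.05)&(C[:,2]>.16)&(C[:,2]<.17); 
    if m.sum()>10: print('  bar crest',m.sum(),C[m].mean(0).round(4))
    for t in ('bar_mid','box_top','knob_grip'):
        for q in place_of(t,p)[:1]: print('  ',t,round(q['conf'],2),w(p,q['centre']).round(4))
    return p
E
python3 - <<'E'
from lamp import *
for n in ('scene','wrist','side'): p=fit(n); handle(p,.361)
E
```

```text
scene post 48 rect 547.8 90.7 35.1 13.0 12.7 z 0.1722
scene box 562 rect 605.9 -85.1 100.5 58.9 13.2 z 0.1726
  yaw 16.74 len 185.1 origin [571.1  13.1]
  bar crest 157 [0.5654 0.0118 0.1621]
   bar_mid 0.77 [0.5619 0.0103 0.1525]
   box_top 0.61 [ 0.596  -0.0847  0.1784]
   knob_grip 0.65 [ 0.5108 -0.1017  0.1528]
wrist post few 8
wrist box few 0
   box_top 0.59 [0.4589 0.2812 0.3589]
handle 0.94 7022 rect 460.3 282.2 20 81 mean [[0.4558 0.2874]] yaw 13.8 ztop 0.3694
side post 52 rect 545.7 92.0 26.6 13.9 14.3 z 0.1728
side box 162 rect 606.0 -80.0 96.1 57.0 9.7 z 0.1732
  yaw 17.77 len 182.3 origin [570.4  14.9]
  bar crest 107 [0.5687 0.0109 0.1624]
   bar_mid 0.67 [0.569  0.0156 0.1525]
   box_top 0.84 [ 0.5976 -0.088   0.1734]
   knob_grip 0.67 [ 0.5113 -0.1077  0.1596]
handle 0.9 209 rect 457.0 283.7 13 80 mean [[0.4512 0.3067]] yaw 13.8 ztop 0.3694
```

Post and box edges give yaw ≈ 13.1° and bar middle ≈ (0.566, 0.012). The box centre then comes out at lamp y = −103.7 (expected −104). Before moving over, checking the clearance to the glass behind the lamp.

Run:
```python
from lamp import *
p=read_camera('scene'); C=cloud(p).reshape(-1,3); z=p['range_z'].ravel()>0
c,s=np.cos(np.radians(13.2)),np.sin(np.radians(13.2)); D=C[:,:2]-[.566,.012]
X=D@[c,s]; Y=D@[-s,c]
for zl,zh in ((.15,.2),(.2,.25),(.25,.3),(.3,.4)):
    for yl in (-.15,-.1,-.05,0,.05,.1):
        m=z&(C[:,2]>zl)&(C[:,2]<zh)&(Y>yl)&(Y<yl+.05)&(X>.045)&(X<.25)
        if m.sum()>5: print(zl,yl,m.sum(),'minx',np.percentile(X[m],3).round(3))
p=read_camera('wrist'); C=cloud(p)
for r in trace('shield_handle',p)[:1]:
    Q=C[r['pixels']]; Q=Q[(Q[:,2]>.364)&(Q[:,2]<.375)]; y=(Q[:,:2]-[.457,.281])@[-s,c]; print('tilt deg',np.degrees(np.polyfit(y,Q[:,2],1)[0]).round(2),y.min().round(3),y.max().round(3))
```

```text
0.15 -0.15 825 minx 0.058
0.15 -0.1 465 minx 0.054
0.15 -0.05 374 minx 0.076
0.15 0 322 minx 0.121
0.15 0.05 363 minx 0.144
0.15 0.1 315 minx 0.14
0.2 -0.15 624 minx 0.077
0.2 -0.1 575 minx 0.075
0.2 -0.05 342 minx 0.159
0.2 0 421 minx 0.12
0.2 0.05 402 minx 0.144
0.2 0.1 340 minx 0.14
0.25 -0.15 426 minx 0.17
0.25 -0.1 422 minx 0.167
0.25 -0.05 392 minx 0.16
0.25 0 375 minx 0.166
0.25 0.05 416 minx 0.144
0.25 0.1 356 minx 0.141
0.3 -0.15 952 minx 0.171
0.3 -0.1 906 minx 0.169
0.3 -0.05 874 minx 0.159
0.3 0 850 minx 0.165
0.3 0.05 951 minx 0.144
0.3 0.1 797 minx 0.14Traceback (most recent call last):
  File "<stdin>", line 11, in <module>
    raise TypeError("expected non-empty vector for x")
TypeError: expected non-empty vector for x
```

Clear: the glass starts at lamp x > 75 mm and the wall at > 140 mm. Moving to above the bar.

>>> jog_arm(
  commands=[
    [10,-25,5,-1],
    [25,-60,5,-1],
    [42,-100,5,-1],
    [58,-140,5,-1],
    [74,-180,5,-1],
    [90,-220,5,-1],
    [102,-252,5,-1],
    [109,-269,5,-1],
    [109,-269,5,-1],
    [109,-269,5,-1],
    [109,-269,5,-1],
  ],
)

```text
clock: 9.45
tool_pos: [0.5661, 0.0129, 0.3266]
tcp_rot: [-3.12, -0.36, -0.004]
ft_force: [0.1, -0.1, -2.5]
grip_width: 0.0133
```

Run:
```python
from lamp import *
s=read_state(); t=np.array(s['tool_pos']); print(s['clock'],t.round(4),tip(s),s['grip_width'],np.round(s['ft_force'],1))
for n in ('scene','wrist','side'):
    p=read_camera(n); C=cloud(p); handle(p,.366,c=t[:2])
    for q in place_of('shield_handle',p)[:1]: print(n,round(q['conf'],2),w(p,q['centre']).round(4))
    for q in place_of('shield',p)[:1]: print(n,'sh',round(q['conf'],2),w(p,q['centre']).round(4))
    if n=='scene': a=p['img']
    if n=='side': b=p['img']
    if n=='wrist':
        Q=C[(C[...,2]>.366)&(C[...,2]<.382)&(p['range_z']>0)]; Q=Q[np.hypot(*(Q[:,:2]-t[:2]).T)<.055]
        y=(Q[:,:2]-t[:2])@[-.228,.974]; k=y>.012; print(k.sum(),'tilt',np.degrees(np.polyfit(y[k],Q[k,2],1)[0]).round(2),y.max())
cv2.imwrite('pics/c.png',np.hstack([cv2.resize(a[60:300,200:520],(400,300)),cv2.resize(b[60:330,100:460],(400,300))])[...,::-1])
```

```text
9.45 [0.5661 0.0129 0.3266] (np.float64(13.148905709358944), array([ 2.32302073e-03,  8.80005690e-04, -9.99996915e-01])) 0.013260498567816411 [ 0.1 -0.1 -2.5]
handle 0.9 219 rect 562.9 10.3 15 82 mean [[0.5619 0.0065]] yaw 13.7 ztop 0.3746
scene 0.84 [0.3387 0.085  0.0973]
scene sh 0.88 [0.5643 0.0133 0.2385]
handle 0.68 7242 rect 564.5 13.0 80 39 mean [[0.565 0.019]] yaw 12.8 ztop 0.3752
wrist 0.93 [0.5691 0.0127 0.3625]
wrist sh 0.93 [ 3.401e-01  9.000e-02 -1.000e-04]
3146 tilt -4.0 0.04088992803900146
handle 0.85 92 rect 566.1 22.3 16 67 mean [[0.5596 0.0429]] yaw 12.4 ztop 0.3744
side 0.91 [0.338  0.0847 0.0963]
side sh 0.79 [ 0.3408  0.0862 -0.0027]
```

View pics/c.png

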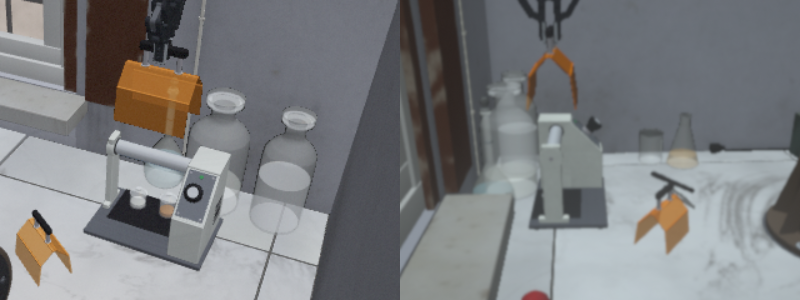

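The shield is over the bar. Its edge slope in the scene view makes me check whether it hangs level before lowering.

```bash
cat > tilt.py <<'E'
from lamp import *
def tilt(n,zo):
    s=read_state(); t=np.array(s['tool_pos']); p=read_camera(n); C=cloud(p).reshape(-1,3); C=C[p['range_z'].ravel()>0]
    c,sn=np.cos(np.radians(13.2)),np.sin(np.radians(13.2)); D=C[:,:2]-t[:2]; X=D@[c,sn]; Y=D@[-sn,c]; Z=C[:,2]-zo
    for nm,m in (('handle',(abs(X)<.012)&(Z>.122)&(Z<.15)),('shell',(abs(X)<.055)&(Z>-.015)&(Z<.105))):
        print(n,nm,[(round(y*1000),int(((Y>y)&(Y<y+.01)&m).sum()),[int(round(v*1000)) for v in np.percentile(Z[m&(Y>y)&(Y<y+.01)],[2,98])]) for y in np.arange(-.075,.075,.01) if ((Y>y)&(Y<y+.01)&m).sum()>4])
E
python3 - <<'E'
from tilt import *
zo=.3266-.0916
tilt('scene',zo); tilt('side',zo); tilt('wrist',zo)
E
```

```text
scene handle [(-45, 33, [126, 139]), (-35, 45, [123, 139]), (-25, 38, [124, 139]), (-15, 56, [123, 147]), (15, 32, [124, 138]), (25, 40, [124, 139]), (35, 18, [124, 139])]
scene shell [(-75, 16, [10, 89]), (-65, 376, [2, 94]), (-55, 306, [2, 94]), (-45, 245, [2, 96]), (-35, 252, [2, 102]), (-25, 234, [3, 95]), (-15, 229, [2, 94]), (-5, 228, [2, 95]), (5, 235, [3, 95]), (15, 221, [3, 95]), (25, 237, [4, 103]), (35, 224, [3, 95]), (45, 218, [2, 95]), (55, 210, [3, 95])]
side handle [(-5, 7, [139, 147]), (5, 75, [123, 150]), (15, 6, [138, 139]), (25, 6, [124, 138]), (35, 58, [124, 139])]
side shell [(-65, 32, [12, 94]), (-55, 28, [3, 92]), (-45, 37, [10, 93]), (-35, 45, [5, 104]), (-25, 42, [8, 95]), (-15, 37, [3, 93]), (-5, 46, [8, 95]), (5, 43, [3, 93]), (15, 41, [2, 91]), (25, 64, [5, 104]), (35, 61, [13, 103]), (45, 50, [5, 96]), (55, 235, [3, 94]), (65, 40, [3, 94])]
wrist handle [(-45, 274, [135, 140]), (-35, 685, [135, 140]), (-25, 749, [136, 140]), (-15, 930, [137, 148]), (-5, 1126, [137, 148]), (5, 2279, [124, 148]), (15, 984, [135, 140]), (25, 1071, [136, 140]), (35, 951, [127, 140])]
wrist shell [(-75, 21, [85, 91]), (-65, 37, [88, 91]), (-55, 84, [61, 66]), (-45, 243, [62, 69]), (-35, 376, [62, 72]), (-25, 565, [62, 75]), (-15, 1054, [63, 83]), (-5, 1543, [63, 90]), (5, 1732, [63, 90]), (15, 1842, [63, 91]), (25, 2511, [63, 100]), (35, 2951, [63, 96]), (45, 3126, [63, 96]), (55, 3039, [24, 96])]
```

Level: the ridge is at 95 mm and the foot at 2–3 mm along the whole length. Lowering to 20 mm above the seat.

>>> jog_arm(
  commands=[
    [0,-1,-25,0],
    [0,-1,-55,0],
    [0,-1,-85,0],
    [0,-1,-110,0],
    [0,-1,-128,0],
    [0,-1,-140,0],
    [0,-1,-140,0],
    [0,-1,-140,0],
  ],
)

```text
clock: 11.0
tool_pos: [0.5668, 0.0111, 0.1872]
tcp_rot: [-3.121, -0.359, -0.005]
ft_force: [-0.5, 0.1, -1.6]
grip_width: 0.0133
```

Run:
```python
from tilt import *
s=read_state(); t=np.array(s['tool_pos']); print(s['clock'],t.round(4),tip(s)[0],np.round(s['ft_force'],1))
zo=t[2]-.0916; tilt('scene',zo)
p=fit('side')
save(p,'d.png',(180,110,330,260),4)
C=cloud(p).reshape(-1,3); C=C[p['range_z'].ravel()>0]
c,sn=np.cos(np.radians(13.2)),np.sin(np.radians(13.2)); D=C[:,:2]-[.566,.012]; X=D@[c,sn];Y=D@[-sn,c]
m=(Y>.055)&(Y<.072)&(abs(X)<.06)
for z in np.arange(.08,.2,.01):
    k=m&(C[:,2]>z)&(C[:,2]<z+.01); print(round(z,2),k.sum(),(np.percentile(X[k],[2,98])*1000).round(1) if k.sum()>2 else '')
```

```text
11.0 [0.5668 0.0111 0.1872] 13.107443813538774 [-0.5  0.1 -1.6]
scene handle [(-45, 30, [125, 139]), (-35, 35, [123, 140]), (-25, 36, [125, 140]), (-15, 45, [123, 148]), (15, 20, [124, 138]), (25, 29, [124, 139]), (35, 21, [124, 138])]
scene shell [(-75, 63, [16, 87]), (-65, 263, [3, 94]), (-55, 213, [4, 95]), (-45, 208, [3, 96]), (-35, 204, [3, 101]), (-25, 199, [2, 95]), (-15, 196, [3, 95]), (-5, 198, [2, 94]), (5, 198, [2, 94]), (15, 195, [3, 95]), (25, 198, [3, 103]), (35, 190, [3, 95]), (45, 183, [3, 95]), (55, 183, [3, 94]), (65, 24, [16, 74])]
side post 94 rect 548.9 82.7 49.8 35.2 20.0 z 0.173
side box 137 rect 602.8 -70.4 91.5 76.7 12.8 z 0.1734
  yaw 17.84 len 162.3 origin [573.7   5.6]
  bar crest 153 [0.5598 0.0201 0.164 ]
   bar_mid 0.78 [0.5705 0.0121 0.1505]
   box_top 0.67 [ 0.598  -0.0878  0.1748]
   knob_grip 0.43 [ 0.5127 -0.105   0.1599]
0.08 0 
0.09 6 [-43.4  44.1]
0.1 19 [-43.6  44.2]
0.11 16 [-41.6  43.6]
0.12 21 [-41.7  43.2]
0.13 18 [-39.9  40.5]
0.14 18 [-38.1  39.9]
0.15 23 [-36.3  39.4]
0.16 36 [-34.1  36.7]
0.17 37 [-22.6  25.8]
0.18 38 [-12.6  14.8]
0.19 9 [-3.7  6.1]
```

View pics/d.png

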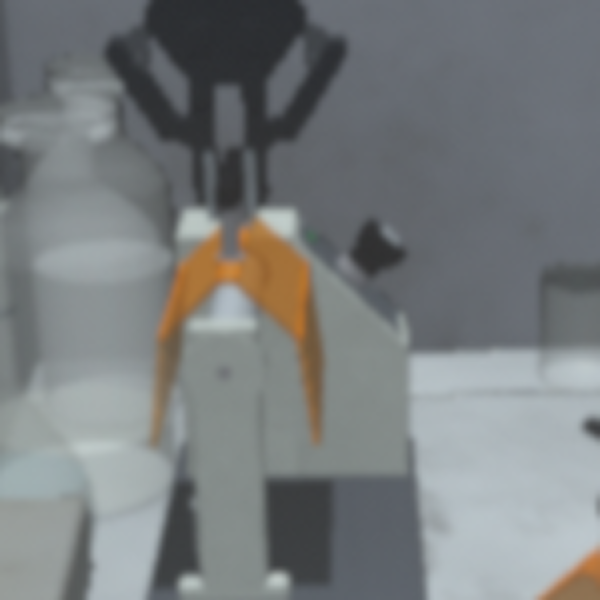

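Side view: the shield straddles the bar end (230,300), centred within about 1 mm, with the post below it at (228,450). Lowering gently onto the bar.

>>> jog_arm(
  commands=[
    [-1,0,-6,0],
    [-1,0,-11,0],
    [-1,0,-15,0],
    [-1,0,-17,0],
    [-1,0,-18,0],
    [-1,0,-18,0],
    [-1,0,-18,0],
  ],
)

```text
clock: 11.95
tool_pos: [0.5659, 0.0111, 0.1695]
tcp_rot: [-3.121, -0.359, -0.006]
ft_force: [-0.4, 0.1, -2.8]
grip_width: 0.0129
```

>>> jog_arm(
  commands=[
    [0,0,-1,0],
    [0,0,-2,0],
    [0,0,-2,0],
    [0,0,-2,0],
  ],
)

```text
clock: 12.35
tool_pos: [0.5667, 0.0111, 0.1679]
tcp_rot: [3.121, 0.359, 0.009]
ft_force: [3.2, 1.1, 3.3]
grip_width: 0.013
```

Contact with 3 N up and 3 N toward +x, so the shield sits slightly to −x. Nudging +1 mm.

>>> jog_arm(
  commands=[
    [1,0,0,0],
    [1,0,0,0],
    [1,0,0,0],
  ],
)

```text
clock: 12.65
tool_pos: [0.5674, 0.0111, 0.1676]
tcp_rot: [-3.121, -0.359, -0.008]
ft_force: [0.5, 0.8, -1.6]
grip_width: 0.0129
```

Run:
```python
from tilt import *
s=read_state(); t=np.array(s['tool_pos']); print(s['clock'],t.round(4),tip(s)[0],np.round(s['ft_force'],1),np.round(s['ft_torque'],2))
tilt('scene',.0755)
```

```text
12.65 [0.5674 0.0111 0.1676] 13.114993001355854 [ 0.5  0.8 -1.6] [ 0.02 -0.14  0.05]
scene handle [(-45, 27, [128, 140]), (-35, 36, [125, 140]), (-25, 34, [126, 140]), (-15, 42, [125, 148]), (15, 15, [125, 135]), (25, 30, [123, 140]), (35, 16, [125, 139])]
scene shell [(-75, 59, [52, 98]), (-65, 210, [5, 95]), (-55, 212, [4, 96]), (-45, 196, [3, 95]), (-35, 202, [4, 102]), (-25, 194, [3, 95]), (-15, 204, [3, 96]), (-5, 188, [4, 96]), (5, 190, [3, 96]), (15, 188, [3, 96]), (25, 198, [4, 102]), (35, 184, [3, 95]), (45, 188, [3, 95]), (55, 167, [4, 95]), (65, 53, [40, 96])]
```

Within a millimetre of the seat and level. One more millimetre down to take the weight off.

>>> jog_arm(
  commands=[
    [0,0,-1,0],
    [0,0,-1,0],
    [0,0,-1,0],
  ],
)

```text
clock: 13.0
tool_pos: [0.5678, 0.0112, 0.1669]
tcp_rot: [3.121, 0.359, 0.009]
ft_force: [3.2, 0.5, 1.3]
grip_width: 0.0129
```

>>> jog_arm(
  commands=[
    [0.5,0,0,0],
    [0.5,0,0,0],
    [0.5,0,0,0],
  ],
)

```text
clock: 13.3
tool_pos: [0.5681, 0.0111, 0.1667]
tcp_rot: [3.121, 0.359, 0.008]
ft_force: [1.2, 0.6, 0.8]
grip_width: 0.013
```

>>> jog_arm(
  commands=[
    [0,0,0,0],
    [0,0,0,0],
    [0,0,0,0],
    [0,0,0,0],
    [0,0,0,0],
    [0,0,0,0],
    [0,0,0,0],
    [0,0,20,0],
    [0,0,60,0],
    [0,0,100,0],
    [0,0,100,0],
    [0,0,100,0],
  ],
  hand=1,
)

```text
clock: 14.5
tool_pos: [0.5686, 0.0112, 0.2677]
tcp_rot: [3.121, 0.359, 0.012]
ft_force: [-0.1, 0.5, -0.9]
grip_width: 0.0856
```

Run:
```python
from tilt import *
s=read_state(); t=np.array(s['tool_pos']); print(s['clock'],t.round(4),tip(s)[0],np.round(s['ft_force'],1))
tilt('scene',.0755)
p=fit('scene'); handle(p,.2065)
for q in place_of('shield',p)[:1]: print('sh',w(p,q['centre']).round(4))
q=fit('side'); handle(q,.2065); r=fit('wrist'); handle(r,.2065)
C=cloud(r)
cv2.imwrite('pics/e.png',np.hstack([cv2.resize(p['img'][120:280,260:420],(400,400)),cv2.resize(q['img'][120:280,170:330],(400,400))])[...,::-1])
```

```text
14.5 [0.5686 0.0112 0.2677] 13.11262242559278 [-0.1  0.5 -0.9]
scene handle [(-45, 28, [124, 138]), (-35, 38, [123, 139]), (-25, 32, [125, 139]), (-15, 35, [124, 139]), (-5, 29, [123, 139]), (5, 33, [124, 139]), (15, 35, [123, 138]), (25, 37, [122, 139]), (35, 16, [126, 138])]
scene shell [(-75, 63, [61, 98]), (-65, 204, [5, 94]), (-55, 208, [1, 93]), (-45, 202, [1, 93]), (-35, 198, [2, 104]), (-25, 198, [2, 95]), (-15, 200, [3, 94]), (-5, 183, [3, 94]), (5, 198, [2, 94]), (15, 183, [2, 94]), (25, 194, [2, 102]), (35, 187, [2, 94]), (45, 185, [1, 94]), (55, 174, [2, 94]), (65, 49, [39, 92])]
scene post 47 rect 553.7 82.2 30.0 39.8 35.5 z 0.1725
scene box 567 rect 602.2 -69.4 101.7 91.7 13.6 z 0.1724
  yaw 16.21 len 159.2 origin [576.3   4.5]
  bar crest 289 [0.5608 0.0116 0.1652]
   box_top 0.89 [ 0.5941 -0.0821  0.1776]
   knob_grip 0.6 [ 0.5127 -0.1033  0.1528]
handle 0.94 269 rect 565.6 9.5 19 82 mean [[0.564  0.0078]] yaw 13.5 ztop 0.2145
sh [0.5653 0.011  0.0808]
side post 74 rect 552.3 80.3 35.2 39.9 11.4 z 0.1725
side box 174 rect 606.5 -80.4 93.9 54.9 13.1 z 0.1732
  yaw 17.09 len 169.5 origin [576.1   2.8]
  bar crest 106 [0.5641 0.0168 0.1648]
   bar_mid 0.63 [0.5709 0.0114 0.1518]
   box_top 0.76 [ 0.5957 -0.0842  0.173 ]
   knob_grip 0.64 [ 0.5073 -0.1072  0.1616]
handle 0.9 108 rect 567.5 13.3 14 83 mean [[0.5635 0.0277]] yaw 12.4 ztop 0.2144
wrist post 1293 rect 553.0 77.8 35.9 41.0 13.1 z 0.1728
wrist box 5815 rect 607.4 -85.2 96.3 60.6 13.4 z 0.1731
  yaw 16.88 len 171.9 origin [5.765e+02 3.000e-01]
  bar crest 2463 [0.5656 0.0229 0.1643]
   box_top 0.83 [ 0.5941 -0.0892  0.1788]
   knob_grip 0.88 [ 0.5096 -0.1058  0.1594]
handle 0.7 2749 rect 568.5 10.1 14 83 mean [[0.5676 0.0138]] yaw 13.0 ztop 0.2147
```

View pics/e.png

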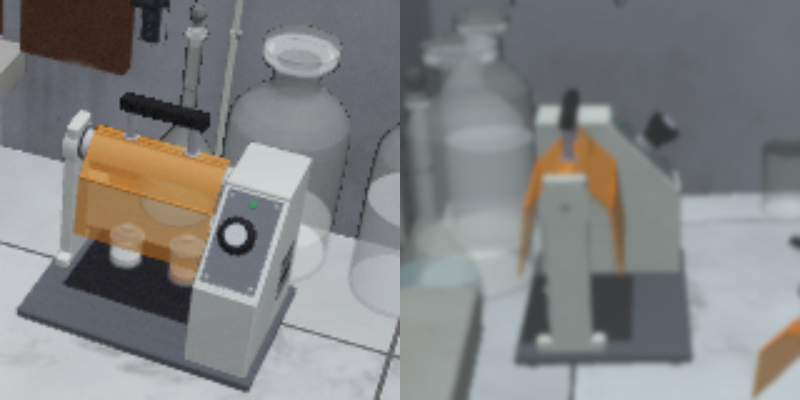

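The shield hangs level and free: ridge 94–95 mm above its origin along its length, handle top at 214.5 mm. Both samples still stand (left crop (125,245) and (185,255)), and the green sleeve isn't showing, so the lamp is off. Next is the knob, with the jaws along the lamp's y: knob_grip ≈ (0.5095, −0.107, 0.158).

>>> jog_arm(
  commands=[
    [-30,-20,0,-8],
    [-61,-45,0,-16],
    [-61,-75,0,-24],
    [-61,-105,0,-32],
    [-61,-118,0,-40],
    [-61,-118,0,-48],
    [-61,-118,0,-56],
    [-61,-118,0,-64],
    [-61,-118,0,-72],
    [-61,-118,0,-80],
    [-61,-118,0,-90],
    [-61,-118,0,-90],
    [-61,-118,0,-90],
    [-61,-118,0,-90],
    [-61,-118,0,-90],
    [-61,-118,0,-90],
  ],
)

```text
clock: 16.95
tool_pos: [0.5071, -0.1068, 0.2668]
tcp_rot: [2.459, -1.949, 0.006]
ft_force: [-0.3, -0.4, -0.0]
grip_width: 0.0855
```

Run:
```python
from tilt import *
s=read_state(); t=np.array(s['tool_pos']); print(s['clock'],t.round(4),tip(s)[0],np.round(s['joints'],2))
for n in ('wrist','side','scene'):
    p=read_camera(n)
    for q in place_of('knob_grip',p)[:2]: print(n,q['conf'].__round__(2),w(p,q['centre']).round(4),px(p,w(p,q['centre'])))
    C=cloud(p); 
    for r in trace('knob_grip',p)[:1]:
        m=cv2.erode(r['pixels'].astype(np.uint8),np.ones((3,3)))>0
        Q=C[m&(p['range_z']>0)]; Q=Q[(np.hypot(*(Q[:,:2]-[.509,-.107]).T)<.035)&(Q[:,2]>.145)]
        c,sn=np.cos(np.radians(13.1)),np.sin(np.radians(13.1)); X=(Q[:,:2]-[.5675,.0115])@[c,sn]; Y=(Q[:,:2]-[.5675,.0115])@[-sn,c]; ax=(-X+Q[:,2])/2**.5
        print(n,len(Q),'lampY',np.percentile(Y,[1,50,99]).round(4),'lampX',np.percentile(X,[1,99]).round(4),'z',np.percentile(Q[:,2],[1,99]).round(4),'axial max',np.percentile(ax,98).round(4),'expect head',((.084+.158)/2**.5+.0085).__round__(4))
    if n=='wrist': save(p,'f.png')
```

```text
16.95 [ 0.5071 -0.1068  0.2668] -76.80731939776567 [-0.26  0.24  1.83 -0.01  1.07  1.08]
wrist 0.82 [ 0.5115 -0.1087  0.1594] [282. 193.]
wrist 1354 lampY [-0.119  -0.104  -0.0902] lampX [-0.0937 -0.0631] z [0.1502 0.1729] axial max 0.1792 expect head 0.1796
side 0.45 [ 0.5138 -0.1051  0.1609] [273. 170.]
side 99 lampY [-0.1023 -0.0911 -0.0852] lampX [-0.0925 -0.0508] z [0.1452 0.1689] axial max 0.1776 expect head 0.1796
scene 0.49 [ 0.509  -0.1022  0.152 ] [352. 215.]
scene 123 lampY [-0.1161 -0.1034 -0.0909] lampX [-0.0985 -0.0798] z [0.1518 0.1701] axial max 0.181 expect head 0.1796
```

View pics/f.png

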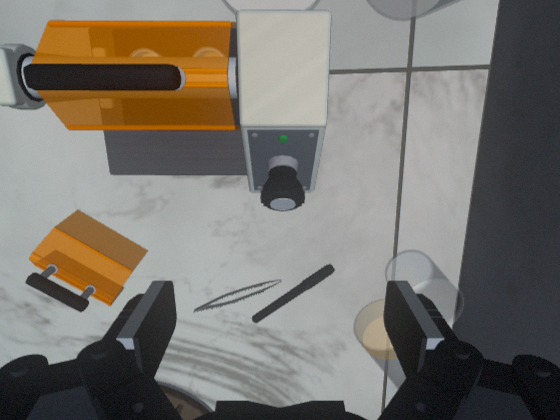

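The wrist view shows the knob at (282,195). Its measured y (−104 mm) and axial extent match the model, so the tool needs −2.7 mm in y and −143 in z.

>>> jog_arm(
  commands=[
    [0,-2,-35,0],
    [0,-3,-75,0],
    [0,-3,-110,0],
    [0,-3,-130,0],
    [0,-3,-140,0],
    [0,-3,-142,0],
    [0,-3,-142,0],
    [0,-3,-142,0],
  ],
)

```text
clock: 18.2
tool_pos: [0.5079, -0.1101, 0.1258]
tcp_rot: [2.458, -1.951, 0.009]
ft_force: [0.1, 0.9, -0.8]
grip_width: 0.0855
```

Run:
```python
from tilt import *
s=read_state(); t=np.array(s['tool_pos']); print(s['clock'],t.round(4),tip(s)[0],np.round(s['ft_force'],1))
p=read_camera('wrist'); C=cloud(p)[p['range_z']>0]
c,sn=np.cos(np.radians(13.1)),np.sin(np.radians(13.1)); X=(C[:,:2]-[.5675,.0115])@[c,sn]; Y=(C[:,:2]-[.5675,.0115])@[-sn,c]
for sg in (1,-1):
    m=(sg*(Y+.104)>.035)&(sg*(Y+.104)<.06)&(X>-.105)&(X<-.06)&(C[:,2]>.12)&(C[:,2]<.25)
    if m.sum(): print(sg,m.sum(),'tip z',np.percentile(C[m,2],[0,2]).round(4),'X',np.percentile(X[m],[1,99]).round(4),'inner',(np.min(sg*(Y[m]+.104))).round(4))
save(p,'g.png')
```

```text
18.2 [ 0.5079 -0.1101  0.1258] -76.87832747484808 [ 0.1  0.9 -0.8]
1 9167 tip z [0.1564 0.1617] X [-0.0945 -0.0677] inner 0.035
-1 8997 tip z [0.1569 0.1619] X [-0.0946 -0.0676] inner 0.035
```

>>> jog_arm(
  commands=[
    [-1,1,-3,0],
    [-1,1,-3,0],
    [-1,1,-3,0],
  ],
)

```text
clock: 18.55
tool_pos: [0.507, -0.109, 0.1231]
tcp_rot: [2.458, -1.951, 0.009]
ft_force: [-0.3, 0.2, 0.1]
grip_width: 0.0855
```

>>> jog_arm(
  commands=[
    [0,0,0,0],
    [0,0,0,0],
    [0,0,0,0],
    [0,0,0,0],
    [0,0,0,0],
    [0,0,0,0],
    [0,0,0,0],
  ],
  hand=0,
  grip_force=50,
)

```text
clock: 19.25
tool_pos: [0.5072, -0.1096, 0.1234]
tcp_rot: [2.458, -1.951, 0.011]
ft_force: [-3.1, -5.5, 6.7]
grip_width: 0.0296
```

Gripped at 30 mm. Pulling out along 45° in small steps.

>>> jog_arm(
  commands=[
    [-1,0,1,0],
    [-2,0,2,0],
    [-3,-1,3,0],
    [-4,-1,4,0],
    [-5,-1,5,0],
    [-6,-1,6,0],
    [-6,-1,6,0],
  ],
)

```text
clock: 19.95
tool_pos: [0.5011, -0.111, 0.1298]
tcp_rot: [2.458, -1.95, 0.012]
ft_force: [-0.2, -6.2, 2.8]
grip_width: 0.0297
```

>>> jog_arm(
  commands=[
    [-1,0,1,0],
    [-2,0,2,0],
    [-2,-1,2,0],
    [-2,-1,2,0],
  ],
)

```text
clock: 20.35
tool_pos: [0.4988, -0.1117, 0.1319]
tcp_rot: [2.458, -1.951, 0.01]
ft_force: [-0.9, 2.7, 6.9]
grip_width: 0.0295
```

```bash
cat > k.py <<'E'
from tilt import *
def knob():
  for n in ('scene','side','wrist'):
    p=read_camera(n); C=cloud(p)
    for r in trace('knob_grip',p)[:1]:
        m=cv2.erode(r['pixels'].astype(np.uint8),np.ones((3,3)))>0
        Q=C[m&(p['range_z']>0)]; Q=Q[(np.hypot(*(Q[:,:2]-[.505,-.108]).T)<.035)&(Q[:,2]>.145)]
        if len(Q)<20: print(n,'few'); continue
        X=(Q[:,:2]-[.5675,.0115])@[.974,.2266]; ax=(-X+Q[:,2])/2**.5
        print(n,r['conf'],len(Q),'axial head',np.percentile(ax,98).round(4),'in: .1796, out: .1916')
    save(p,'k_'+n+'.png')
E
python3 - <<'E'
from k import *
s=read_state(); print(s['clock'],np.round(s['tool_pos'],4),np.round(s['ft_force'],1),s['grip_width']); knob()
E
```

```text
20.35 [ 0.4988 -0.1117  0.1319] [-0.9  2.7  6.9] 0.029498526982187242
scene 0.45 115 axial head 0.1945 in: .1796, out: .1916
side few
wrist 0.81 5529 axial head 0.1909 in: .1796, out: .1916
```

The knob moved about 12 mm out with the tool, and the head reads 0.191 (out = 0.1916). Releasing and withdrawing upward.

>>> jog_arm(
  commands=[
    [0,0,0,0],
    [0,0,0,0],
    [0,0,0,0],
    [0,0,0,0],
    [0,0,0,0],
    [0,0,0,0],
    [0,0,0,0],
    [0,0,0,0],
    [0,0,20,0],
    [0,0,60,0],
    [0,0,100,0],
    [0,0,140,0],
    [0,0,140,0],
    [0,0,140,0],
  ],
  hand=1,
)

```text
clock: 22.05
tool_pos: [0.4991, -0.1118, 0.2727]
tcp_rot: [2.459, -1.951, 0.013]
ft_force: [0.5, -0.7, -1.4]
grip_width: 0.0856
```

Run:
```python
from k import *
s=read_state(); print(s['clock'],np.round(s['tool_pos'],4),np.round(s['ft_force'],1),s['grip_width']); knob()
a=cv2.imread('pics/k_scene.png'); b=cv2.imread('pics/k_wrist.png')
p=read_camera('scene'); handle(p,.2065)
for n in ('sample_a',):
    for q in place_of(n,p)[:2]: print(n,w(p,q['centre']).round(3))
cv2.imwrite('pics/z.png',np.hstack([cv2.resize(a[120:280,260:420],(400,400)),cv2.resize(b[0:260,180:440],(400,400))]))
```

```text
22.05 [ 0.4991 -0.1118  0.2727] [ 0.5 -0.7 -1.4] 0.08555346618938282
scene 0.77 134 axial head 0.1941 in: .1796, out: .1916
side 0.48 102 axial head 0.1898 in: .1796, out: .1916
wrist 0.77 1478 axial head 0.1912 in: .1796, out: .1916
handle 0.66 267 rect 565.3 8.8 16 80 mean [[0.5638 0.0077]] yaw 13.6 ztop 0.2145
sample_a [0.571 0.041 0.015]
sample_a [ 0.588 -0.018  0.016]
```

View pics/z.png

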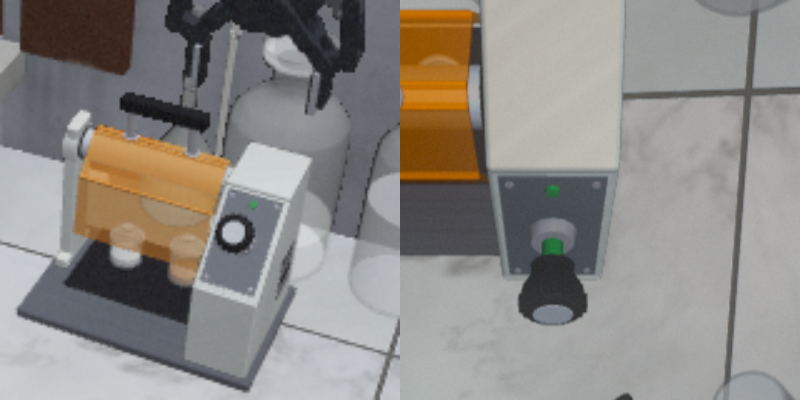

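The green sleeve shows at right crop (552,248), so the knob is out. The shield still hangs level and both samples stand (left crop (125,245) and (185,255)). The gripper is clear, so I'm handing in.

```bash
python3 -c "
from cell import *; print(close_job())"
```

```text
the job is handed in; nothing more can be done
None
```

The job is done and handed in at about 22 s of the 42 s allowed. The larger amber shield hangs astride the bar and is released. Only after that was the lamp's knob pulled out to on.

**Last checks, after release:**
- **Shield:** its handle is level along its length, with the top at 214.5 mm, as it should be when seated. Its yaw is within about 0.5° of the bar's.
- **Knob:** the green sleeve shows, and the head stands about 12 mm further out than before.
- **Samples:** both stand upright under the shield. Their network positions are within about 5 mm of the first readings, which is about the networks' own error.
- **Gripper:** open, about 14 cm above the knob and touching nothing.

**What disagreed or failed:**
- **Fingertip height:** the first grip closed on nothing. Both cameras showed the fingertips about 35 mm higher than the stated tool geometry and tool position imply. I corrected the heights from the camera depth, and the second grip held.
- **Knob head position:** the three cameras read it as 0.190, 0.191 and 0.194, against 0.1916 expected for fully out. That is within their calibration.
- **Forces:** those I read during seating and pulling stayed below about 10 N. I only saw the values at the end of each move.

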